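# Crank the sole press shut

### The job

Take the crank key out of its wooden block, seat its square tip fully in the square recess of the brass screw on top of the blue sole press, and use it to wind the screw clockwise (seen from above), about one full turn, until it stops and the press is fully closed. Leave the crank seated upright in the screw and let go of it. Do not shift or knock over the glue tin, the spray gun on its stand, the brush pot or the hammer.

Things in the scene. Friction and masses are not known exactly. Their poses are not given: they have to be found in the camera images.
- crank: Loose steel crank key, 0.4 to 0.6 kg. Origin: on the shank's axis at the flat arm's underside; z up, x along the arm to the hand grip. Below: square shank 18 x 18 mm, sides along x and y, 34 mm down; its last 4 mm are 13 mm square. Arm 12 mm thick, 22 wide, to x = 91 mm, with a 48 mm round collar on the axis. Starts in the block, arm pointing any way, resting on its top. Mass centre at x = 10 mm.
- boss (a point): On the crank's axis, 35 mm above its origin, in the orange square boss on the arm, the place to hold it from above. Boss 30 x 30 mm, sides along the crank's x and y, from 12 to 44 mm above the origin.
- handgrip (a point): On the crank, centre of the red upright round hand grip at the arm's end, 80 mm from the shank's axis. Grip 22 mm in diameter, from 12 (arm top) to 62 mm above the crank's origin; this point is 37 mm above it. Fixed to the arm, does not spin.
- block: Fixed wooden parking block, 70 x 70 x 50 mm high, with a 30 mm round bore 42 mm deep in its top, in which the crank's shank hangs loosely (2 mm of play all round). Origin: centre of its underside, on the bench. Stands in any of four places left or right of the press.
- press: Fixed blue bench press. Origin: centre of its underside; z up. Base 140 (x) x 200 (y) x 16 mm; steel columns, 22 mm diameter, at y = +-80 mm; cross-beam 50 (x) x 190 (y) mm, z = 101 to 125 mm; on it a round turret, 78 mm diameter, up to 147 mm, holding the brass screw head. Under the beam an aluminium pad comes down 3.4 mm per radian of screw on to a shoe sole.
- socket (a point): Centre of the mouth of the square recess in the flat top of the brass screw head, 154 mm above the bench; z up (screw axis); x, y along the recess's sides, turning with the screw. Recess 20.5 mm square, 38 mm deep, flared to 28 mm over its top 4 mm; head 44 mm square, red line at +x. Seated, the crank's arm rests on the head, its origin at this point; any quarter turn fits.
- screw (a joint): Turn of the screw in radians, growing clockwise seen from above. Starts between 0 and 1.0; hard stop (pad closed) at 7.2. Stays where left; it takes about 0.2 N m, that is 2 to 3 N at the crank's hand grip. With about 0.15 rad of play between the crank and the recess either way.
- tin: Glue tin, yellow label, 84 mm diameter, 130 mm high. Bystander. Origin: centre of its underside.
- gun: Spray gun with a white cup on a round stand of 96 mm diameter, 227 mm high in all. Bystander. Origin: centre of its underside.
- brushes: Blue pot with three brushes standing in it, 80 mm diameter, 191 mm high in all. Bystander. Origin: centre of its underside.
- hammer: Hammer lying on the bench behind the press, about 30 mm high. Bystander. Origin: within the hammer, at bench level.

How it is judged:
By the outcome, as a careful person would: the job done as asked, in the order asked, and still so for the second after the job is handed in, with the robot touching nothing.
It also fails if it takes over 64 s, if anything falls off the work surface, if the arm or the gripper's body presses on something with over 40 N, if the wrist force passes 120 N, or if a joint passes its speed limit or range.

### The arm

A 6-joint arm with a two-finger parallel gripper is mounted at the origin on the work surface. World frame = base frame: x ahead of the robot, y to its left, z up, the work surface at z = 0. Lengths are in m, angles in degrees, forces in N, time in s.
With the tool pointing down it reaches from about 0.25 to 0.725 m from the base axis. Payload 9.7 kg.
Tool frame: the origin (TCP) lies midway between the tips of the shut fingers; the grasp point (between the pads) lies 19 mm behind it; z points along the fingers, y is the line along which they close (so a half turn about z gives the same grasp; the last joint's range is limited). The gripper opens to 85 mm and grips with 20 to 120 N. Pads are 22 mm wide; open, the fingers measure 114 mm over their backs; the gripper's body (76 mm by 85 mm) begins 54 mm behind the grasp point. The pads swing forward as they close: fully open they stand 13 mm farther back than shut.
Start: joints at [0, 4.979, 10.078, 95.1, 0, 90], TCP at [0.55, -0, 0.231] pointing down, gripper open.
Joint ranges: [-179.16, 179.16], [-48.56, 103.87], [-65.8, 70.77], [-126.05, 130.52], [-82.76, 87.17], [-180, 180]. Speed limits (degrees/s): [127.2, 127.2, 147.25, 180, 180, 180].

### API

Orientations are given as [roll, pitch, yaw] about the fixed x, y, z axes, in that order (R = Rz(yaw) Ry(pitch) Rx(roll)).
In Python, from workcell import readout, imaging, bot, spotter gives the robot as it stands.
- The arm moves only by the shell command python3 -m jog 'ROWS' [FORCE]. ROWS is JSON, a list of rows, each an object with "rotation": the turn, a rotation vector about the world's x, y, z in degrees, a list of three; "translation": the shift along the world's x, y, z in mm, a list of three; "grip": the finger opening in mm, from 0 to 85.4. In form: [{"rotation": [wx, wy, wz], "translation": [dx, dy, dz], "grip": grip}, ...]. A call has 1 to 20 rows; each row is the pose to reach, as a shift and turn from the pose commanded when the call began; what a row does not reach only later rows make up. A row lasts 1/10 s, in which the tool goes at most 50 mm and 8.59 degrees, less where a joint would pass 70% of its speed; a pose out of reach is approached as far as the arm can. A call with a gripper value outside its range is refused whole. The fingers move at their own pace and stop on an object; FORCE is the grip in N (left out, the last holds). Time passes only in rows, so rows that repeat a pose let the fingers close. It gives the time, the measured TCP pose, the force, the opening and the grip force at its end, in the units of the state.
- readout.get_obs(): the state, without advancing time (a new reading comes with each control period).
- imaging.camera(name): name is "scene" or "side" or "wrist"; returns (picture, depth): 480x640x3 uint8, red, green, blue; 480x640 float32, m along the optical axis (not along the pixel's ray), 0 where there is no reading.
- imaging.camera_info(name): a dict with "vertical_fov" (degrees; the focal length in pixels is half the picture's height over the tangent of half this angle, whatever the lens; pixels are square), "cx", "cy" (the principal point, pixels), "extrinsics" (4x4, takes a point from camera to world coordinates); the wrist camera has in their place "tool_from_camera" (4x4, takes a point from camera to tool coordinates, whose origin is the TCP and whose axes are the flange's). Camera axes: x right, y down, z forward; pixel columns grow to the right and rows downward; lengths in m; the calibration is good to about 2 mm. A picture is of the moment at which its call begins: read the wrist's pose just before it. camera_info takes no time and is no camera call.
- bot.job_done(): hands the job in; it is judged then, once.
Trained networks look in the newest picture that a camera, given by its name, has taken for a name from the list of things; names that differ only in an ending like _2 or _b are one class to them, and where a whole thing is asked for, a point or a joint stands for the part that bears it (a point fixed in the world has none). Each returns a list of dicts, best first, with "confidence" (0 to 1); they miss things now and then, are a little off and sometimes report something else, mostly with a low value. They report only what shows in the picture. A call takes as long as a camera call.
- spotter.spot_in(camera, target): "box" ([centre column, centre row, width, height] in pixels, round what is visible of it).
- spotter.mark_of(camera, target): "uv" ([column, row] in pixels: a listed point, or the origin of a listed thing).
The state is a dict: "time": time; "q": joint angles; "qd": joint speeds; "joint_efforts": joint torques, N m; "ee_pos": TCP position; "tcp_rot": TCP orientation; "wrist_force": force on the tool from outside, world axes, zero at the start; "torque": the same for the moment, N m; "opening": finger opening in m; "grasp_force": force on a finger pad.
Only numpy, scipy, OpenCV 4.12 (cv2) and the standard library are available. Lean on these libraries where they do the work, as an engineer would, in place of code of your own. Each camera call takes 0.05 s, during which the arm holds its last target. There are 200 camera calls.

## Working session

There is one attempt and no reset: what is moved stays moved. The work goes in short steps, Python scripts to look and compute and a shell command to move; the robot and the scene stay as the last step left them, time stands still between calls to the robot, and variables do not carry over. Pictures are saved under pics/ and viewed, at most 10 in all, crops included, and the job is handed in when it is done.

```bash
ls; mkdir -p pics; cat > h.py <<'E'
import numpy as np, cv2
from workcell import readout, imaging, bot, spotter
from scipy.spatial.transform import Rotation as R
def cam(name):
    i=imaging.camera_info(name)
    f=240/np.tan(np.radians(i["vertical_fov"])/2)
    if "extrinsics" in i: T=np.array(i["extrinsics"])
    else:
        o=readout.get_obs(); W=np.eye(4); W[:3,:3]=R.from_euler('xyz',o["tcp_rot"],degrees=True).as_matrix(); W[:3,3]=o["ee_pos"]
        T=W@np.array(i["tool_from_camera"])
    return f,i["cx"],i["cy"],T
def ray(c,uv):
    f,cx,cy,T=c; d=T[:3,:3]@np.array([(uv[0]-cx)/f,(uv[1]-cy)/f,1]); return T[:3,3],d
def deproj(c,uv,z): o,d=ray(c,uv); return o+d*z
def atz(c,uv,h): o,d=ray(c,uv); return o+d*(h-o[2])/d[2]
def tri(*rs):
    A=0;b=0
    for o,d in rs:
        d=d/np.linalg.norm(d); P=np.eye(3)-np.outer(d,d); A=A+P; b=b+P@o
    x=np.linalg.solve(A,b); return x,[np.linalg.norm(np.cross(x-o,d/np.linalg.norm(d)))*1e3 for o,d in rs]
def proj(c,p):
    f,cx,cy,T=c; q=T[:3,:3].T@(np.array(p)-T[:3,3]); return np.array([cx+f*q[0]/q[2],cy+f*q[1]/q[2]])
E
python3 - <<'E'
from h import *
print(readout.get_obs())
np.set_printoptions(precision=4,suppress=True)
rs={}
for n in ["scene","side","wrist"]:
    c=cam(n); p,d=imaging.camera(n); cv2.imwrite(f"pics/{n}0.png",p[:,:,::-1]); print(n,c)
    for t in ["crank","boss","handgrip","socket","block","press","tin","gun","brushes","hammer"]:
        m=spotter.mark_of(n,t)[:2]
        for k in m: print(n,t,np.round(k["uv"],1),round(k["confidence"],2))
        if m: rs.setdefault(t,[]).append(ray(c,m[0]["uv"]))
for t,v in rs.items():
    if len(v)>1: print(t,tri(*v))
E
```

```text
pics
{'time': 0.0, 'q': array([ 1.84914728e-03,  5.00950027e+00,  1.00350722e+01,  9.50995139e+01,
       -6.55051679e-04,  8.99987855e+01]), 'qd': array([ 0.16578311,  0.07685965, -0.08977384, -0.01621154, -0.02531384,
       -0.16235646]), 'joint_efforts': array([ 7.68234549e-04, -5.20392072e+01,  4.64802504e+01,  1.63646933e-02,
        2.23589603e-05, -6.77332673e-05]), 'ee_pos': array([5.49772699e-01, 1.44848534e-05, 2.30603956e-01]), 'tcp_rot': array([-1.79926058e+02,  6.53483809e-04,  9.00030645e+01]), 'wrist_force': array([ 0.98225025, -0.3194786 ,  0.85900406]), 'torque': array([-0.02467037,  0.01280243,  0.00486312]), 'grasp_force': 0.0, 'opening': 0.08546913751322692}
scene (np.float64(619.9574484063473), 328.05433002695634, 232.19880855242337, array([[ 0.7098,  0.5182, -0.4771,  1.2036],
       [ 0.7043, -0.5111,  0.4927, -0.6519],
       [ 0.0114, -0.6858, -0.7277,  1.0527],
       [ 0.    ,  0.    ,  0.    ,  1.    ]]))
scene crank [192.9 267.9] 0.8
scene boss [193.8 255.1] 0.69
scene handgrip [155.9 246.1] 0.61
scene socket [325. 207.] 0.96
scene block [197.8 280.3] 0.
[... 1845 characters left out ...]
4), np.float64(4.166089595458071), np.float64(0.852741997610321)])
press (array([ 0.5544,  0.    , -0.0008]), [np.float64(5.277956232349034), np.float64(3.6094826362938086), np.float64(2.5346257462654798)])
tin (array([ 0.6475, -0.3005, -0.002 ]), [np.float64(2.556016591892946), np.float64(2.438575343246195), np.float64(1.4533634216406741)])
gun (array([ 0.5287,  0.2797, -0.2765]), [np.float64(181.39909451583586), np.float64(181.39909451583617)])
brushes (array([ 0.412 ,  0.2574, -0.0091]), [np.float64(4.251725148425055), np.float64(4.251725148425026)])
hammer (array([ 0.7683, -0.0311, -0.0035]), [np.float64(1.8324496348218322), np.float64(2.608137625354146), np.float64(1.9890121204223619)])
```

View pics/scene0.png

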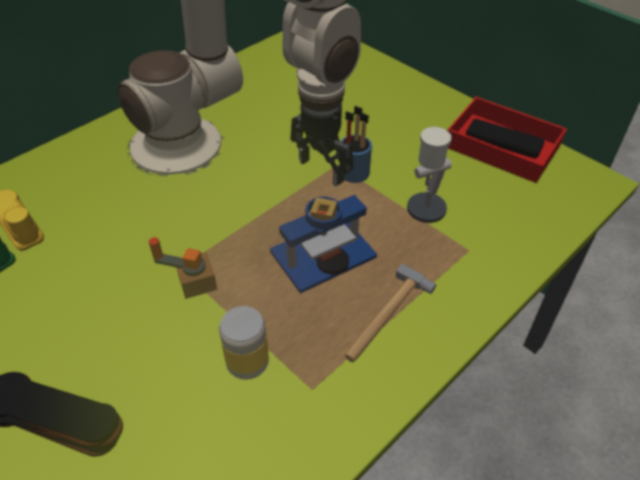

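View pics/side0.png

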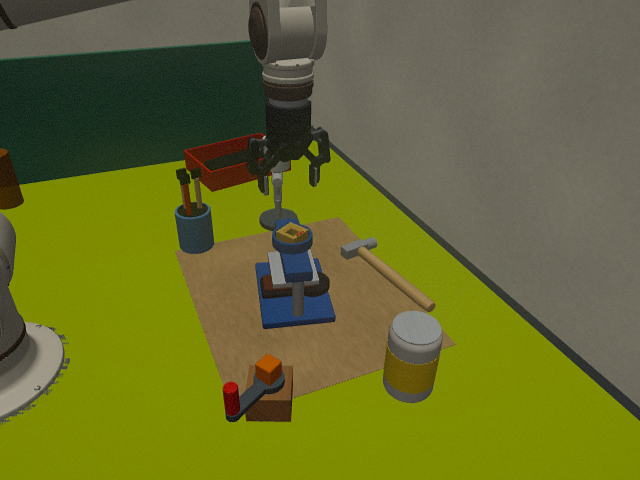

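The crank sits in the near-left block. In the scene view the boss is at (193,256) and the grip at (156,247). In the side view the boss is at (268,366) and the grip at (232,400). The press with the brass head is at scene (325,208), tin at (245,345), hammer at (390,310), gun at (428,175) and brushes at (355,150).

View pics/wrist0.png

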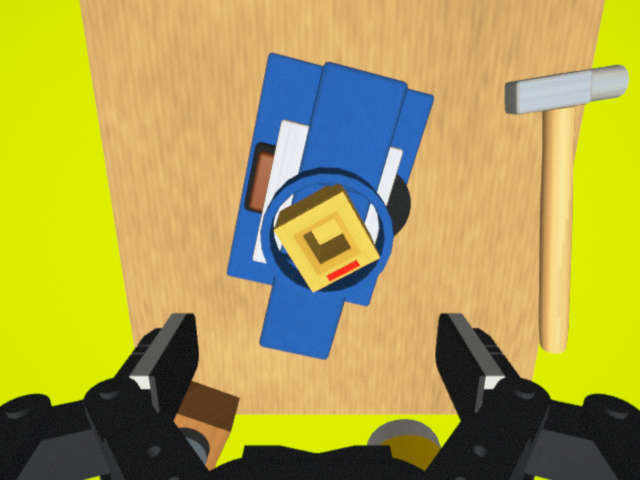

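The wrist view shows the brass head at about (327,242), with its red line at (343,271). The press is rotated, the hammer is at (550,200) and the crank block is at the lower left (200,430). Next I'll measure the head's pose from this view using depth and colour.

```bash
cat >> h.py <<'E'
def cloud(name):
    o=cam(name); p,d=imaging.camera(name); f,cx,cy,T=o
    v,u=np.mgrid[0:480,0:640]; P=np.stack([(u-cx)/f*d,(v-cy)/f*d,d],-1)@T[:3,:3].T+T[:3,3]; P[d==0]=np.nan
    return o,p,P
def rect(P,m):
    xy=(P[m][:,:2]*1e4).astype(np.float32); r=cv2.minAreaRect(xy); return np.array(r[0])/10,np.array(r[1])/10,r[2]
E
python3 - <<'E'
from h import *
np.set_printoptions(precision=4,suppress=True)
c,p,P=cloud("wrist")
hsv=cv2.cvtColor(p,cv2.COLOR_RGB2HSV); z=P[:,:,2]
print(z[240,300:360:6], P[200:300:10,328,2])
win=np.zeros(z.shape,bool); win[170:310,255:400]=1
top=win&(z>.145)&(z<.162)
print(top.sum(), np.median(z[top]), rect(P,top))
red=win&(hsv[...,1]>200)&((hsv[...,0]<6)|(hsv[...,0]>174))
print(red.sum(), np.nanmean(P[red],0), rect(P,red))
print([ (np.round(k["uv"],1),k["confidence"]) for k in spotter.mark_of("wrist","socket")])
E
```

```text
[0.1528 0.148  0.1316 0.1169 0.1165 0.118  0.1235 0.1305 0.1512 0.1536] [0.1548 0.1543 0.1503 0.1165 0.1167 0.1351 0.1504 0.1535 0.1559 0.146 ]
8902 0.1515007663450283 (array([554.9508,   2.4665]), array([77.247 , 77.1067]), 55.45413589477539)
175 [ 0.5642 -0.0134  0.1553] (array([564.1746, -13.3176]), array([18.976 ,  3.7539]), 29.91045570373535)
[(array([325.5, 241.6]), 0.65)]
```

```bash
python3 - <<'E'
from h import *
np.set_printoptions(precision=4,suppress=True)
c,p,P=cloud("wrist")
hsv=cv2.cvtColor(p,cv2.COLOR_RGB2HSV); z=P[:,:,2]
win=np.zeros(z.shape,bool); win[170:310,255:400]=1
for lo in (.150,.152):
    m=win&(z>lo)&(z<.16)&((hsv[...,0]<40))&(hsv[...,1]>90)&(hsv[...,2]>150)
    m=cv2.morphologyEx(m.astype(np.uint8),cv2.MORPH_OPEN,np.ones((3,3)))>0
    pts=np.argwhere(m)[:,::-1]; 
    Q=np.array([atz(c,uv,.154) for uv in pts])
    r=cv2.minAreaRect((Q[:,:2]*1e4).astype(np.float32)); print(m.sum(),np.median(z[m]),np.array(r[0])/10,np.array(r[1])/10,r[2])
red=win&(hsv[...,1]>200)&((hsv[...,0]<6)|(hsv[...,0]>174))
Q=np.array([atz(c,uv,.154) for uv in np.argwhere(red)[:,::-1]]); r=cv2.minAreaRect((Q[:,:2]*1e4).astype(np.float32)); print(Q.mean(0),r)
im=p.copy(); im[m]=(0,0,255); cv2.imwrite("pics/m.png",cv2.resize(im[160:320,245:405,::-1],(480,480),interpolation=0))
E
```

```text
4577 0.15439104132741074 [555.0377   2.4596] [44.1806 44.7995] 29.60919761657715
4095 0.15449986876459032 [555.0659   2.3259] [44.1035 44.5383] 29.620567321777344
[ 0.5643 -0.014   0.154 ] ((5642.8583984375, -140.0978546142578), (190.6855926513672, 32.25799560546875), 29.728456497192383)
```

View pics/m.png

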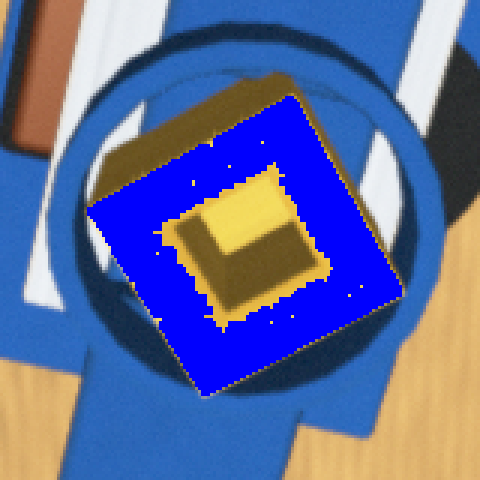

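Socket: (555.0, 2.4) mm, z about 154 mm, with its sides at 29.7° mod 90. The next move goes above the crank, with the closing line across the arm.

```bash
python3 -m jog '[{"rotation":[0,0,8],"translation":[-9,-16,0],"grip":70},{"rotation":[0,0,16],"translation":[-18,-32,0],"grip":70},{"rotation":[0,0,24],"translation":[-27,-48,0],"grip":70},{"rotation":[0,0,32],"translation":[-36,-64,0],"grip":70},{"rotation":[0,0,40],"translation":[-45,-80,0],"grip":70},{"rotation":[0,0,48],"translation":[-54,-96,0],"grip":70},{"rotation":[0,0,56],"translation":[-63,-112,0],"grip":70},{"rotation":[0,0,64],"translation":[-72,-128,0],"grip":70},{"rotation":[0,0,72],"translation":[-80,-144,0],"grip":70},{"rotation":[0,0,80],"translation":[-88,-160,0],"grip":70},{"rotation":[0,0,88],"translation":[-96,-176,0],"grip":70},{"rotation":[0,0,96],"translation":[-104,-192,0],"grip":70},{"rotation":[0,0,104],"translation":[-112,-208,0],"grip":70},{"rotation":[0,0,112],"translation":[-120,-224,0],"grip":70},{"rotation":[0,0,120],"translation":[-128,-240,0],"grip":70},{"rotation":[0,0,123],"translation":[-130,-244,0],"grip":70},{"rotation":[0,0,123],"translation":[-130,-244,0],"grip":70},{"rotation":[0,0,123],"translation":[-130,-244,0],"grip":70}]' 40
python3 - <<'E'
from h import *
np.set_printoptions(precision=4,suppress=True)
o=readout.get_obs(); print(o["q"],o["time"])
c,p,P=cloud("wrist"); cv2.imwrite("pics/w1.png",p[:,:,::-1])
hsv=cv2.cvtColor(p,cv2.COLOR_RGB2HSV); z=P[:,:,2]
H,S=hsv[...,0],hsv[...,1]
org=(H>6)&(H<18)&(S>200)&(z>.085); red=((H<6)|(H>174))&(S>180)&(z>.1)
for n,m in(("boss",org),("grip",red)):
    m=cv2.morphologyEx(m.astype(np.uint8),cv2.MORPH_OPEN,np.ones((3,3)))>0
    zt=np.median(z[m]) if m.any() else 0; m&=abs(z-zt)<.004
    Q=np.array([atz(c,uv,zt) for uv in np.argwhere(m)[:,::-1]])
    if len(Q): r=cv2.minAreaRect((Q[:,:2]*1e4).astype(np.float32)); print(n,m.sum(),zt,Q.mean(0),np.array(r[0])/10,np.array(r[1])/10,r[2])
for t in("boss","handgrip","crank","block"): print(t,[(np.round(k["uv"],1),round(k["confidence"],2)) for k in spotter.mark_of("wrist",t)[:2]])
E
```

```text
time: 3.6
ee_pos: [0.42, -0.2439, 0.2313]
tcp_rot: [180.0, 0.0, -147.1]
wrist_force: [1.2, 0.5, 0.2]
opening: 0.07
grasp_force: 0.0
[-30.1468  -3.8122   1.2134  95.0257   0.0063 -63.024 ] 3.6
boss 1668 0.09421318654007399 [ 0.4187 -0.2465  0.0942] [ 418.8174 -246.4793] [29.814  28.9194] 30.164281845092773
grip 908 0.11234713655896633 [ 0.3505 -0.286   0.1123] [ 350.3837 -285.8858] [19.3698 19.2417] 32.810951232910156
boss [(array([313.2, 216.3]), 0.72)]
handgrip [(array([322.8,  97.8]), 0.7)]
crank [(array([314.6, 203.9]), 0.79)]
block []
```

View pics/w1.png

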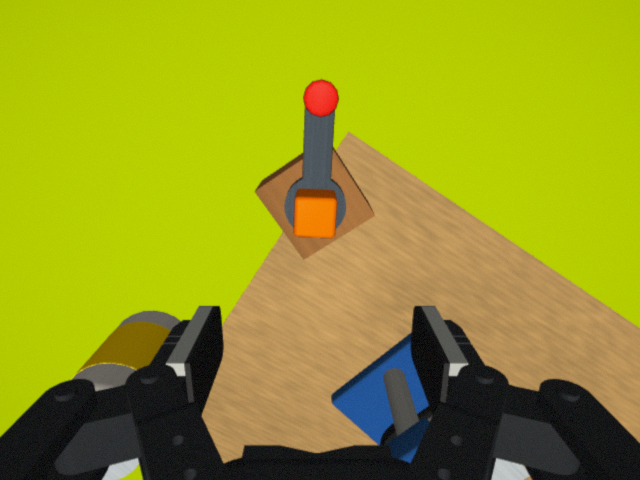

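The wrist view shows the boss at (315,213), the red grip at (321,97), and the block rotated beneath them. The boss is at (418.8, -246.5) with its top at 94 mm, so the crank origin is at 50 mm with yaw -150°. Now descend and grip.

```bash
python3 -m jog '[{"rotation":[0,0,-3],"translation":[-1,-2.5,-35],"grip":70},{"rotation":[0,0,-3],"translation":[-1,-2.5,-70],"grip":70},{"rotation":[0,0,-3],"translation":[-1,-2.5,-105],"grip":70},{"rotation":[0,0,-3],"translation":[-1,-2.5,-130],"grip":70},{"rotation":[0,0,-3],"translation":[-1,-2.5,-150],"grip":70},{"rotation":[0,0,-3],"translation":[-1,-2.5,-160],"grip":70},{"rotation":[0,0,-3],"translation":[-1,-2.5,-165],"grip":70},{"rotation":[0,0,-3],"translation":[-1,-2.5,-165],"grip":50},{"rotation":[0,0,-3],"translation":[-1,-2.5,-165],"grip":30},{"rotation":[0,0,-3],"translation":[-1,-2.5,-165],"grip":20},{"rotation":[0,0,-3],"translation":[-1,-2.5,-165],"grip":20},{"rotation":[0,0,-3],"translation":[-1,-2.5,-165],"grip":20},{"rotation":[0,0,-3],"translation":[-1,-2.5,-165],"grip":20},{"rotation":[0,0,-3],"translation":[-1,-2.5,-165],"grip":20}]' 70
python3 -c "
from h import *
o=readout.get_obs();print(o['opening'],o['grasp_force'],o['wrist_force'],o['torque'])"
```

```text
time: 5.25
ee_pos: [0.4197, -0.2467, 0.0676]
tcp_rot: [-179.9, 0.1, -150.0]
wrist_force: [0.7, 1.7, 5.1]
opening: 0.0286
grasp_force: 70.8
0.028606448731977145 70.82934021949768 [0.69812867 1.65328378 5.10611391] [0.25463264 0.17734195 0.00541793]
```

```bash
python3 -m jog '[{"rotation":[0,0,0],"translation":[0,0,10],"grip":20},{"rotation":[0,0,0],"translation":[0,0,30],"grip":20},{"rotation":[0,0,0],"translation":[0,0,65],"grip":20},{"rotation":[0,0,0],"translation":[0,0,105],"grip":20},{"rotation":[0,0,0],"translation":[0,0,145],"grip":20},{"rotation":[0,0,0],"translation":[0,0,170],"grip":20},{"rotation":[0,0,0],"translation":[0,0,180],"grip":20},{"rotation":[0,0,8],"translation":[3,25,180],"grip":20},{"rotation":[0,0,16],"translation":[6,50,180],"grip":20},{"rotation":[0,0,24],"translation":[9,75,180],"grip":20},{"rotation":[0,0,32],"translation":[12,100,180],"grip":20},{"rotation":[0,0,40],"translation":[15,125,180],"grip":20},{"rotation":[0,0,48],"translation":[18,150,180],"grip":20},{"rotation":[0,0,56],"translation":[21,175,180],"grip":20},{"rotation":[0,0,64],"translation":[24,200,180],"grip":20},{"rotation":[0,0,72],"translation":[27,225,180],"grip":20},{"rotation":[0,0,80],"translation":[30,250,180],"grip":20},{"rotation":[0,0,88],"translation":[33,275,180],"grip":20},{"rotation":[0,0,89.7],"translation":[35,282,180],"grip":20},{"rotation":[0,0,89.7],"translation":[35,282,180],"grip":20}]'
python3 -m jog '[{"rotation":[0,0,0],"translation":[0,0,0],"grip":20},{"rotation":[0,0,0],"translation":[0,0,0],"grip":20}]'
cat > look.py <<'E'
from h import *
import sys
np.set_printoptions(precision=4,suppress=True)
o=readout.get_obs(); print(o["q"],o["time"],o["ee_pos"],o["tcp_rot"],o["torque"])
c,p,P=cloud("wrist"); cv2.imwrite(f"pics/{sys.argv[1]}.png",p[:,:,::-1])
hsv=cv2.cvtColor(p,cv2.COLOR_RGB2HSV); z=P[:,:,2]; H,S,V=hsv[...,0],hsv[...,1],hsv[...,2]
Rm=R.from_euler('xyz',o["tcp_rot"],degrees=True).as_matrix()
T=(P-o["ee_pos"])@Rm
near=(abs(T[...,0])<.15)&(abs(T[...,1])<.13)
org=(H>6)&(H<18)&(S>200)&(T[...,2]<0)&(T[...,2]>-.06)&near; red=((H<6)|(H>174))&(S>180)&near&(T[...,2]<0)
brass=(H>17)&(H<40)&(S>90)&(V>150)&(abs(z-.1545)<.003)&near
for n,m in(("boss",org),("grip",red),("brass",brass)):
    m=cv2.morphologyEx(m.astype(np.uint8),cv2.MORPH_OPEN,np.ones((3,3)))>0
    if m.sum()<30: print(n,"none"); continue
    zt=np.median(z[m]); 
    if n=="grip": zt=np.nanpercentile(z[m],80)
    m&=abs(z-zt)<.004
    Q=np.array([atz(c,uv,zt) for uv in np.argwhere(m)[:,::-1]])
    r=cv2.minAreaRect((Q[:,:2]*1e4).astype(np.float32)); ctr=np.array([*np.array(r[0])/1e4,zt])
    print(n,m.sum(),"world",ctr,"size",np.array(r[1])/10,"ang",r[2],"tool",Rm.T@(ctr-o["ee_pos"]))
E
python3 look.py w2
```

```text
time: 7.25
ee_pos: [0.4538, 0.0361, 0.2453]
tcp_rot: [179.9, 0.0, -60.3]
wrist_force: [-0.0, -0.3, -5.5]
opening: 0.0288
grasp_force: 70.5
time: 7.45
ee_pos: [0.4538, 0.0347, 0.2461]
tcp_rot: [180.0, -0.0, -60.4]
wrist_force: [0.6, 0.1, -5.0]
opening: 0.0289
grasp_force: 70.5
[   4.3794   -7.5487   -0.564    97.0124   -0.0152 -115.1771] 7.45 [0.4538 0.0347 0.2461] [179.9685  -0.002  -60.4435] [ 0.0193 -0.0224 -0.0083]
boss 6977 world [0.4539 0.0335 0.2724] size [29.0021 30.9741] ang 29.890602111816406 tool [ 0.001   0.0005 -0.0263]
grip 6764 world [ 0.4922 -0.0344  0.2913] size [20.049  20.1306] ang 44.232383728027344 tool [ 0.079   0.0007 -0.0452]
brass 4560 world [0.555  0.0025 0.1543] size [44.338  43.7238] ang 29.75883674621582 tool [ 0.0779 -0.0721  0.0918]
```

View pics/w2.png

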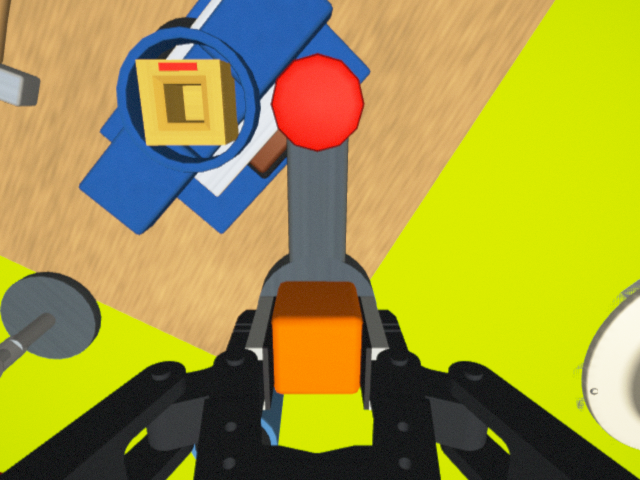

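The wrist view shows the crank held upright, with the boss at (317,338) and the grip at (317,100). The brass head is at (185,100) with its recess parallel to the crank. Move over the socket and down to just above the mouth.

```bash
python3 -m jog '[{"rotation":[0,0,0],"translation":[25,-8,0],"grip":20},{"rotation":[0,0,0],"translation":[55,-17,0],"grip":20},{"rotation":[0,0,0],"translation":[80,-25,0],"grip":20},{"rotation":[0,0,0],"translation":[96,-30,0],"grip":20},{"rotation":[0,0,0],"translation":[101,-32,0],"grip":20},{"rotation":[0,0,0],"translation":[101,-32,-10],"grip":20},{"rotation":[0,0,0],"translation":[101,-32,-25],"grip":20},{"rotation":[0,0,0],"translation":[101,-32,-32],"grip":20},{"rotation":[0,0,0],"translation":[101,-32,-36],"grip":20},{"rotation":[0,0,0],"translation":[101,-32,-36],"grip":20},{"rotation":[0,0,0],"translation":[101,-32,-36],"grip":20},{"rotation":[0,0,0],"translation":[101,-32,-36],"grip":20}]'
python3 -c "
from h import *
np.set_printoptions(precision=4,suppress=True)
for i in range(6):
    imaging.camera('side'); o=readout.get_obs(); print(o['ee_pos'],o['tcp_rot'],o['wrist_force'],o['torque'])
p,d=imaging.camera('side'); c=cam('side'); a=proj(c,(.555,.003,.18)).astype(int); print(a)
cv2.imwrite('pics/s3.png',cv2.resize(p[a[1]-70:a[1]+70,a[0]-90:a[0]+90,::-1],(720,560)))"
```

```text
time: 8.7
ee_pos: [0.5551, 0.0036, 0.211]
tcp_rot: [-179.9, -0.0, -60.3]
wrist_force: [0.4, 0.1, -4.9]
opening: 0.0287
grasp_force: 71.0
[0.5551 0.0036 0.2109] [-179.9534   -0.0249  -60.2968] [-0.0499 -0.4092 -4.3142] [ 0.0677  0.0463 -0.0121]
[0.5552 0.0035 0.2108] [-179.9585   -0.0266  -60.2988] [ 0.5495 -0.1255 -4.9847] [ 0.0544  0.0484 -0.0071]
[0.5551 0.0035 0.2107] [-179.9702   -0.0164  -60.2981] [ 0.6406  0.5343 -4.3716] [ 0.0255  0.0049 -0.0059]
[0.5551 0.0035 0.2106] [-179.9783   -0.0132  -60.2983] [ 0.0119 -0.3475 -5.04  ] [ 0.0438  0.0322 -0.0265]
[0.5551 0.0035 0.2105] [-179.9862   -0.0064  -60.3014] [ 0.4707  0.1016 -3.7077] [0.0349 0.0223 0.0126]
[0.5551 0.0035 0.2104] [-179.9917   -0.0064  -60.3015] [-0.2842 -0.6286 -5.222 ] [ 0.0193  0.0506 -0.055 ]
[291 218]
```

View pics/s3.png

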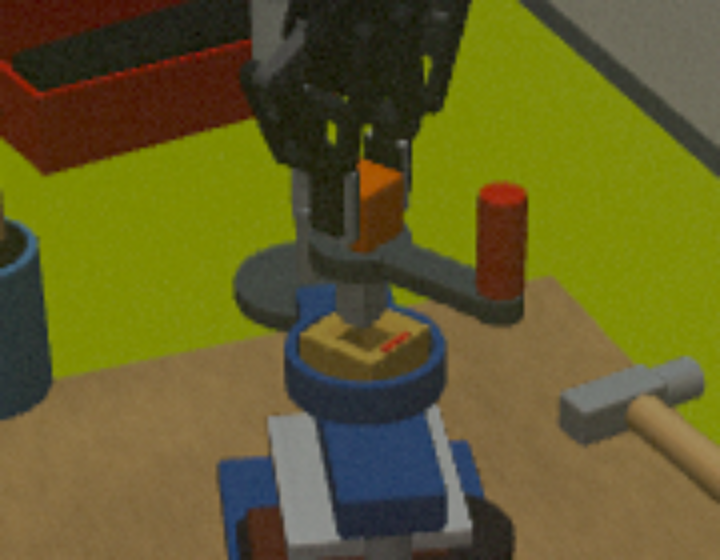

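The side crop shows the shank tip at (360,310), right above the recess at (365,335). Start lowering.

```bash
python3 -m jog '[{"rotation":[0,0,0],"translation":[0,0,-3],"grip":20},{"rotation":[0,0,0],"translation":[0,0,-6],"grip":20},{"rotation":[0,0,0],"translation":[0,0,-8],"grip":20},{"rotation":[0,0,0],"translation":[0,0,-10],"grip":20},{"rotation":[0,0,0],"translation":[0,0,-12],"grip":20},{"rotation":[0,0,0],"translation":[0,0,-12],"grip":20}]'
```

```text
time: 9.65
ee_pos: [0.555, 0.0034, 0.1982]
tcp_rot: [180.0, -0.0, -60.3]
wrist_force: [-0.2, -0.6, -4.7]
opening: 0.0286
grasp_force: 71.3
```

```bash
python3 -m jog '[{"rotation":[0,0,0],"translation":[0,0,-3],"grip":20},{"rotation":[0,0,0],"translation":[0,0,-6],"grip":20},{"rotation":[0,0,0],"translation":[0,0,-10],"grip":20},{"rotation":[0,0,0],"translation":[0,0,-14],"grip":20},{"rotation":[0,0,0],"translation":[0,0,-18],"grip":20},{"rotation":[0,0,0],"translation":[0,0,-22],"grip":20},{"rotation":[0,0,0],"translation":[0,0,-22],"grip":20}]'
```

```text
time: 10.35
ee_pos: [0.5552, 0.003, 0.1754]
tcp_rot: [180.0, -0.0, -60.3]
wrist_force: [3.8, -4.6, -6.8]
opening: 0.0288
grasp_force: 70.7
```

```bash
python3 -m jog '[{"rotation":[0,0,0],"translation":[0,0,-1],"grip":20},{"rotation":[0,0,0],"translation":[0,0,-2],"grip":20},{"rotation":[0,0,0],"translation":[0,0,-3],"grip":20},{"rotation":[0,0,0],"translation":[0,0,-4],"grip":20},{"rotation":[0,0,0],"translation":[0,0,-4],"grip":20}]'
```

```text
time: 10.85
ee_pos: [0.5553, 0.003, 0.1721]
tcp_rot: [-180.0, -0.1, -60.3]
wrist_force: [4.2, -3.8, -3.0]
opening: 0.0286
grasp_force: 71.4
```

```bash
python3 -m jog '[{"rotation":[0,0,0],"translation":[0,0,-1],"grip":20},{"rotation":[0,0,0],"translation":[0,0,-1.5],"grip":20},{"rotation":[0,0,0],"translation":[0,0,-1.5],"grip":20}]'; python3 -c "
from h import *
for i in range(4):
    imaging.camera('side'); o=readout.get_obs(); print(o['ee_pos'],o['wrist_force'],o['torque'])"
```

```text
time: 11.15
ee_pos: [0.5554, 0.003, 0.1717]
tcp_rot: [-179.9, -0.1, -60.3]
wrist_force: [1.9, -5.5, 5.1]
opening: 0.0287
grasp_force: 72.3
[0.55534118 0.00301231 0.1716671 ] [ 1.7314659  -5.20429943  4.28910901] [-1.10852864 -0.12145571 -0.0081334 ]
[0.55536678 0.00301812 0.17168059] [ 1.20728198 -5.4359282   3.85990016] [-1.15876392 -0.15270532  0.00678141]
[0.55537833 0.00298854 0.17164361] [ 1.13485923 -4.94482574  4.70289814] [-1.12311983 -0.11489244  0.03589524]
[0.55535545 0.00301225 0.17166241] [ 0.7287921  -4.82050558  4.65423718] [-1.1484212  -0.189502    0.04237327]
```

Seated: origin about 154 mm high, with upward contact force. Start winding clockwise.

```bash
python3 -m jog '[{"rotation":[0,0,-4],"translation":[0,0,0],"grip":20},{"rotation":[0,0,-10],"translation":[0,0,0],"grip":20},{"rotation":[0,0,-16],"translation":[0,0,0],"grip":20},{"rotation":[0,0,-22],"translation":[0,0,0],"grip":20},{"rotation":[0,0,-28],"translation":[0,0,0],"grip":20},{"rotation":[0,0,-34],"translation":[0,0,0],"grip":20},{"rotation":[0,0,-40],"translation":[0,0,0],"grip":20},{"rotation":[0,0,-40],"translation":[0,0,0],"grip":20}]'; python3 -c "
from h import *
o=readout.get_obs(); print(o['q'],o['wrist_force'],o['torque'])"
```

```text
time: 12.15
ee_pos: [0.555, 0.0029, 0.1716]
tcp_rot: [-179.9, -0.1, -100.5]
wrist_force: [-0.9, -6.1, 4.9]
opening: 0.029
grasp_force: 72.4
[ 3.33847644e-01  4.77480028e+00  3.25124301e+00  8.84196313e+01
 -6.65124214e-02 -7.91324708e+01] [-0.90627618 -6.11601957  4.86885354] [-1.22615156  0.22939727  0.02326643]
```

```bash
python3 -m jog '[{"rotation":[0,0,-4],"translation":[0,-0.5,0],"grip":20},{"rotation":[0,0,-12],"translation":[0,-0.5,0],"grip":20},{"rotation":[0,0,-20],"translation":[0,-0.5,0],"grip":20},{"rotation":[0,0,-28],"translation":[0,-0.5,0],"grip":20},{"rotation":[0,0,-36],"translation":[0,-0.5,0],"grip":20},{"rotation":[0,0,-44],"translation":[0,-0.5,0],"grip":20},{"rotation":[0,0,-52],"translation":[0,-0.5,0],"grip":20},{"rotation":[0,0,-60],"translation":[0,-0.5,0],"grip":20},{"rotation":[0,0,-68],"translation":[0,-0.5,0],"grip":20},{"rotation":[0,0,-76],"translation":[0,-0.5,0],"grip":20},{"rotation":[0,0,-84],"translation":[0,-0.5,0],"grip":20},{"rotation":[0,0,-92],"translation":[0,-0.5,0],"grip":20},{"rotation":[0,0,-100],"translation":[0,-0.5,0],"grip":20},{"rotation":[0,0,-108],"translation":[0,-0.5,0],"grip":20},{"rotation":[0,0,-116],"translation":[0,-0.5,0],"grip":20},{"rotation":[0,0,-124],"translation":[0,-0.5,0],"grip":20},{"rotation":[0,0,-132],"translation":[0,-0.5,0],"grip":20},{"rotation":[0,0,-140],"translation":[0,-0.5,0],"grip":20},{"rotation":[0,0,-146],"translation":[0,-0.5,0],"grip":20},{"rotation":[0,0,-150],"translation":[0,-0.5,0],"grip":20}]'; python3 -c "
from h import *
o=readout.get_obs(); print(o['q'],o['wrist_force'],o['torque'])
p,d=imaging.camera('side'); c=cam('side'); a=proj(c,(.555,.003,.18)).astype(int)
cv2.imwrite('pics/s4.png',cv2.resize(p[a[1]-70:a[1]+70,a[0]-90:a[0]+90,::-1],(720,560)))"
```

```text
time: 14.15
ee_pos: [0.5554, 0.0038, 0.1717]
tcp_rot: [179.9, -0.1, 109.5]
wrist_force: [2.0, 2.1, 4.3]
opening: 0.0286
grasp_force: 72.3
[ 0.34574317  4.78281533  3.26335014 88.37845568  0.09021217 70.83513944] [2.00524899 2.12273152 4.2656164 ] [ 0.23027642 -0.14578962  0.15439225]
```

View pics/s4.png

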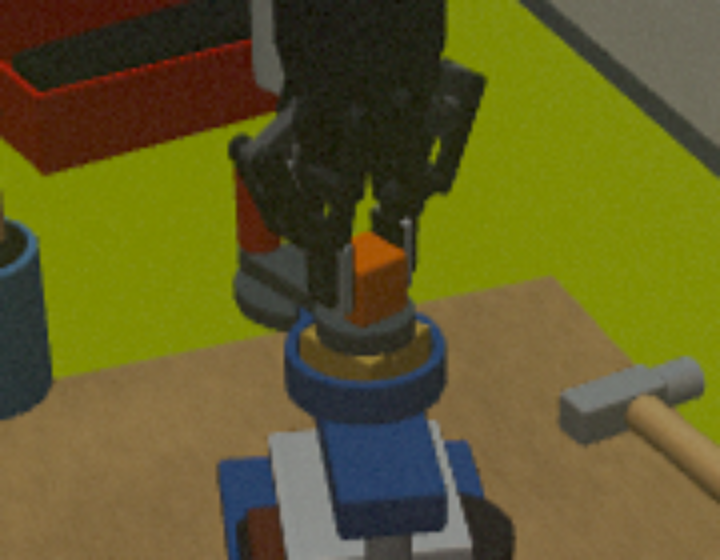

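The side crop shows the collar resting on the brass head at (365,330), the arm swung round, and the screw turned with it. Continue the remaining 98° to near joint 6's limit.

```bash
python3 -m jog '[{"rotation":[0,0,-6],"translation":[0,-0.5,0],"grip":20},{"rotation":[0,0,-14],"translation":[0,-0.5,0],"grip":20},{"rotation":[0,0,-22],"translation":[0,-0.5,0],"grip":20},{"rotation":[0,0,-30],"translation":[0,-0.5,0],"grip":20},{"rotation":[0,0,-38],"translation":[0,-0.5,0],"grip":20},{"rotation":[0,0,-46],"translation":[0,-0.5,0],"grip":20},{"rotation":[0,0,-54],"translation":[0,-0.5,0],"grip":20},{"rotation":[0,0,-62],"translation":[0,-0.5,0],"grip":20},{"rotation":[0,0,-70],"translation":[0,-0.5,0],"grip":20},{"rotation":[0,0,-78],"translation":[0,-0.5,0],"grip":20},{"rotation":[0,0,-86],"translation":[0,-0.5,0],"grip":20},{"rotation":[0,0,-94],"translation":[0,-0.5,0],"grip":20},{"rotation":[0,0,-98],"translation":[0,-0.5,0],"grip":20},{"rotation":[0,0,-98],"translation":[0,-0.5,0],"grip":20}]'; python3 -c "
from h import *
o=readout.get_obs(); print(o['q'],o['wrist_force'],o['torque'])"
```

```text
time: 15.6
ee_pos: [0.5565, 0.0031, 0.1717]
tcp_rot: [-180.0, -0.2, 11.7]
wrist_force: [6.7, 1.0, 3.0]
opening: 0.0287
grasp_force: 72.1
[2.81696735e-01 4.80558537e+00 3.29368509e+00 8.82597151e+01
 6.67944825e-02 1.68610722e+02] [6.67450191 0.96588993 3.0267269 ] [ 0.24672657 -1.31523637 -0.04258729]
```

```bash
python3 -m jog '[{"rotation":[0,0,0],"translation":[0,0,0],"grip":40},{"rotation":[0,0,0],"translation":[0,0,0],"grip":60},{"rotation":[0,0,0],"translation":[0,0,0],"grip":60},{"rotation":[0,0,0],"translation":[0,0,0],"grip":60},{"rotation":[0,0,0],"translation":[0,0,10],"grip":60},{"rotation":[0,0,0],"translation":[0,0,30],"grip":60},{"rotation":[0,0,0],"translation":[0,0,50],"grip":60},{"rotation":[0,0,0],"translation":[0,0,70],"grip":60},{"rotation":[0,0,8],"translation":[0,0,75],"grip":60},{"rotation":[0,0,16],"translation":[0,0,75],"grip":60},{"rotation":[0,0,24],"translation":[0,0,75],"grip":60},{"rotation":[0,0,32],"translation":[0,0,75],"grip":60},{"rotation":[0,0,40],"translation":[0,0,75],"grip":60},{"rotation":[0,0,48],"translation":[0,0,75],"grip":60},{"rotation":[0,0,56],"translation":[0,0,75],"grip":60},{"rotation":[0,0,64],"translation":[0,0,75],"grip":60},{"rotation":[0,0,72],"translation":[0,0,75],"grip":60},{"rotation":[0,0,80],"translation":[0,0,75],"grip":60},{"rotation":[0,0,88],"translation":[0,0,75],"grip":60},{"rotation":[0,0,96],"translation":[0,0,75],"grip":60}]'
python3 -m jog '[{"rotation":[0,0,8],"translation":[0,0,0],"grip":60},{"rotation":[0,0,16],"translation":[0,0,0],"grip":60},{"rotation":[0,0,24],"translation":[0,0,0],"grip":60},{"rotation":[0,0,32],"translation":[0,0,0],"grip":60},{"rotation":[0,0,40],"translation":[0,0,0],"grip":60},{"rotation":[0,0,48],"translation":[0,0,0],"grip":60},{"rotation":[0,0,56],"translation":[0,0,0],"grip":60},{"rotation":[0,0,64],"translation":[0,0,0],"grip":60},{"rotation":[0,0,72],"translation":[0,0,0],"grip":60},{"rotation":[0,0,80],"translation":[0,0,0],"grip":60},{"rotation":[0,0,84],"translation":[0,0,0],"grip":60},{"rotation":[0,0,84],"translation":[0,0,0],"grip":60},{"rotation":[0,0,84],"translation":[0,0,0],"grip":60}]'
python3 look.py w5
```

```text
time: 17.6
ee_pos: [0.555, 0.0025, 0.2466]
tcp_rot: [180.0, 0.0, 108.0]
wrist_force: [0.6, 0.6, -0.6]
opening: 0.0601
grasp_force: 0.0
time: 18.9
ee_pos: [0.555, 0.0025, 0.2463]
tcp_rot: [-180.0, 0.0, -168.4]
wrist_force: [0.4, -0.3, 0.8]
opening: 0.0597
grasp_force: 0.0
[  0.2572   6.023   12.882   96.8358   0.0027 -11.3154] 18.9 [0.555  0.0025 0.2463] [-179.9981    0.0233 -168.4274] [ 0.0255  0.04   -0.0425]
boss none
grip none
brass 362 world [0.5549 0.0021 0.1543] size [44.3615 43.6921] ang 20.7625732421875 tool [ 0.0002 -0.0004  0.0919]
```

View pics/w5.png

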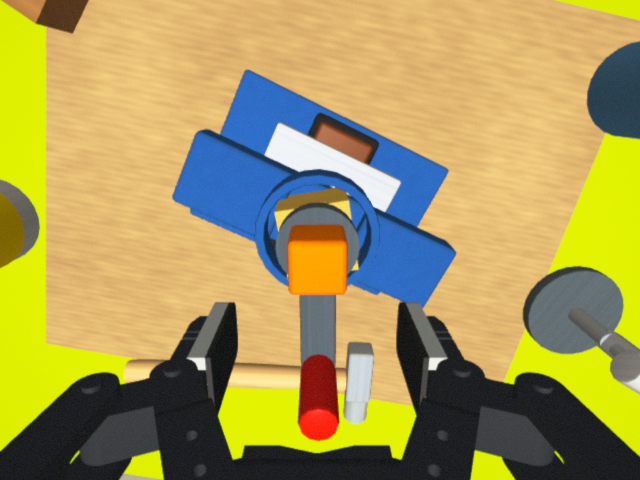

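The wrist view shows the crank seated with its collar on the head. The boss is at (318,255), the grip at (318,400), and the bystanders are untouched. Regrip.

```bash
python3 -m jog '[{"rotation":[0,0,0],"translation":[0,0,-20],"grip":60},{"rotation":[0,0,0],"translation":[0,0,-45],"grip":60},{"rotation":[0,0,0],"translation":[0,0,-60],"grip":60},{"rotation":[0,0,0],"translation":[0,0,-69],"grip":60},{"rotation":[0,0,0],"translation":[0,0,-74],"grip":60},{"rotation":[0,0,0],"translation":[0,0,-74],"grip":45},{"rotation":[0,0,0],"translation":[0,0,-74],"grip":32},{"rotation":[0,0,0],"translation":[0,0,-74],"grip":20},{"rotation":[0,0,0],"translation":[0,0,-74],"grip":20},{"rotation":[0,0,0],"translation":[0,0,-74],"grip":20},{"rotation":[0,0,0],"translation":[0,0,-74],"grip":20},{"rotation":[0,0,0],"translation":[0,0,-74],"grip":20}]' 70
python3 -m jog '[{"rotation":[0,0,-6],"translation":[0,0,0],"grip":20},{"rotation":[0,0,-14],"translation":[0,0,0],"grip":20},{"rotation":[0,0,-22],"translation":[0,0,0],"grip":20},{"rotation":[0,0,-30],"translation":[0,0,0],"grip":20},{"rotation":[0,0,-38],"translation":[0,0,0],"grip":20},{"rotation":[0,0,-46],"translation":[0,0,0],"grip":20},{"rotation":[0,0,-54],"translation":[0,0,0],"grip":20},{"rotation":[0,0,-60],"translation":[0,0,0],"grip":20},{"rotation":[0,0,-60],"translation":[0,0,0],"grip":20}]'; python3 -c "
from h import *
o=readout.get_obs(); print(o['q'],o['wrist_force'],o['torque'])"
```

```text
time: 20.15
ee_pos: [0.5554, 0.0027, 0.173]
tcp_rot: [-180.0, 0.1, -168.3]
wrist_force: [-1.7, 1.6, 6.0]
opening: 0.0289
grasp_force: 70.6
time: 21.05
ee_pos: [0.5554, 0.0029, 0.173]
tcp_rot: [179.9, 0.0, 131.5]
wrist_force: [-0.8, 3.3, 6.3]
opening: 0.0288
grasp_force: 70.8
[2.79532208e-01 4.79368391e+00 3.41703537e+00 8.85190747e+01
 4.65111552e-02 4.87743269e+01] [-0.81780745  3.28043623  6.31754416] [ 0.54689345  0.28204691 -0.08445354]
```

```bash
python3 -m jog '[{"rotation":[0,0,-4],"translation":[0,0,0],"grip":20},{"rotation":[0,0,-8],"translation":[0,0,0],"grip":20},{"rotation":[0,0,-12],"translation":[0,0,0],"grip":20},{"rotation":[0,0,-16],"translation":[0,0,0],"grip":20},{"rotation":[0,0,-20],"translation":[0,0,0],"grip":20},{"rotation":[0,0,-20],"translation":[0,0,0],"grip":20}]'; python3 -c "
from h import *
o=readout.get_obs(); print(o['q'][5],o['wrist_force'],o['torque'],o['joint_efforts'])"
python3 -m jog '[{"rotation":[0,0,-4],"translation":[0,0,0],"grip":20},{"rotation":[0,0,-8],"translation":[0,0,0],"grip":20},{"rotation":[0,0,-12],"translation":[0,0,0],"grip":20},{"rotation":[0,0,-16],"translation":[0,0,0],"grip":20},{"rotation":[0,0,-16],"translation":[0,0,0],"grip":20}]'; python3 -c "
from h import *
o=readout.get_obs(); print(o['q'][5],o['wrist_force'],o['torque'],o['joint_efforts'])"
```

```text
time: 21.65
ee_pos: [0.5555, 0.003, 0.173]
tcp_rot: [179.9, -0.0, 111.6]
wrist_force: [-0.5, 2.3, 6.2]
opening: 0.0287
grasp_force: 70.8
68.70006559579829 [-0.47472453  2.29069395  6.16386122] [ 0.65254768  0.23006306 -0.09228349] [ -1.83113124 -49.12722945  44.21586871  -0.33711878  -0.94089802
   0.78417158]
time: 22.15
ee_pos: [0.5557, 0.0027, 0.1731]
tcp_rot: [179.9, 0.0, 95.7]
wrist_force: [0.4, 0.5, 5.8]
opening: 0.0286
grasp_force: 82.0
84.55457494389921 [0.3782271  0.52757418 5.80757586] [-0.14742722 -0.04408026  1.77497524] [ -1.83958892 -49.2533648   43.89309168   0.18262996   0.06835349
   2.59907953]
```

Torque about z jumped to 1.8 N·m, so the stop has been reached. One small nudge to confirm, then ease back, release and rise.

```bash
python3 -m jog '[{"rotation":[0,0,-1],"translation":[0,0,0],"grip":20},{"rotation":[0,0,-2],"translation":[0,0,0],"grip":20},{"rotation":[0,0,-2],"translation":[0,0,0],"grip":20}]'; python3 -c "
from h import *
o=readout.get_obs(); print(o['q'][5],o['wrist_force'],o['torque'])"
python3 -m jog '[{"rotation":[0,0,2],"translation":[0,0,0],"grip":20},{"rotation":[0,0,4],"translation":[0,0,0],"grip":20},{"rotation":[0,0,4],"translation":[0,0,0],"grip":20},{"rotation":[0,0,4],"translation":[0,0,0],"grip":40},{"rotation":[0,0,4],"translation":[0,0,0],"grip":60},{"rotation":[0,0,4],"translation":[0,0,0],"grip":60},{"rotation":[0,0,4],"translation":[0,0,0],"grip":60},{"rotation":[0,0,4],"translation":[0,0,5],"grip":60},{"rotation":[0,0,4],"translation":[0,0,20],"grip":60},{"rotation":[0,0,4],"translation":[0,0,40],"grip":60},{"rotation":[0,0,4],"translation":[0,0,65],"grip":60},{"rotation":[0,0,4],"translation":[0,0,90],"grip":60},{"rotation":[0,0,4],"translation":[0,0,110],"grip":60},{"rotation":[0,0,4],"translation":[0,0,110],"grip":60},{"rotation":[0,0,4],"translation":[0,0,110],"grip":60}]'
python3 look.py w6; python3 -c "
from h import *
p,d=imaging.camera('side'); q,d=imaging.camera('wrist'); c=cam('side'); a=proj(c,(.555,.003,.15)).astype(int)
A=cv2.resize(p[a[1]-100:a[1]+100,a[0]-100:a[0]+100],(400,400)); B=cv2.resize(q[40:440,120:520],(400,400))
cv2.imwrite('pics/f.png',np.hstack([A,B])[:,:,::-1])"
```

```text
time: 22.45
ee_pos: [0.5557, 0.0027, 0.1731]
tcp_rot: [179.9, 0.0, 93.9]
wrist_force: [0.6, -0.6, 6.0]
opening: 0.0291
grasp_force: 89.5
86.3873329012068 [ 0.63480493 -0.63192097  6.00287408] [-0.22200531 -0.15574267  2.67103988]
time: 23.95
ee_pos: [0.5552, 0.0025, 0.2819]
tcp_rot: [180.0, 0.0, 97.7]
wrist_force: [-0.3, 0.7, -1.5]
opening: 0.06
grasp_force: 0.0
[  0.2566   7.189   18.1885 100.9653  -0.0018  82.5605] 23.95 [0.5552 0.0025 0.2819] [179.9663   0.0062  97.6961] [-0.0327  0.0083 -0.0305]
boss none
grip none
brass 272 world [0.5549 0.0026 0.1546] size [43.4385 44.4618] ang 23.56060028076172 tool [ 0.0002 -0.0003  0.1273]
```

View pics/f.png

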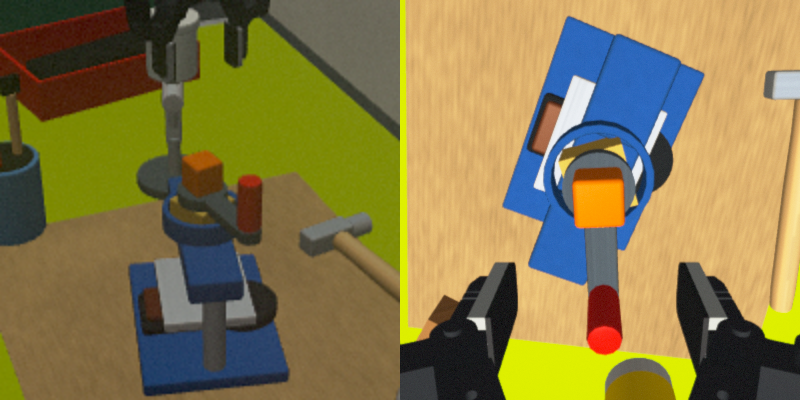

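The side view shows the crank upright in the head and the press closed on the sole, with the bystanders in place. I'll check the crank's angle against the screw's to make sure the screw did not come back.

```bash
cat > fin.py <<'E'
from h import *
np.set_printoptions(precision=4,suppress=True)
c,p,P=cloud("wrist"); hsv=cv2.cvtColor(p,cv2.COLOR_RGB2HSV); z=P[:,:,2]; H,S,V=[hsv[...,i] for i in range(3)]
for n,m in (("boss",(H>6)&(H<18)&(S>200)&(abs(z-.198)<.003)),("grip",((H<6)|(H>174))&(S>180)&(abs(z-.216)<.003)),("brass",(H>17)&(H<40)&(S>90)&(V>150)&(abs(z-.1545)<.003)&(np.hypot(P[...,0]-.555,P[...,1]-.0025)<.034))):
    m=cv2.morphologyEx(m.astype(np.uint8),cv2.MORPH_OPEN,np.ones((3,3)))>0
    if m.sum()<30: print(n,m.sum());continue
    zt=np.median(z[m]); Q=np.array([atz(c,u,zt) for u in np.argwhere(m)[:,::-1]]); r=cv2.minAreaRect((Q[:,:2]*1e4).astype(np.float32))
    print(n,m.sum(),zt,np.array(r[0])/10,np.array(r[1])/10,r[2])
E
python3 fin.py
```

```text
boss 459 0.19761880229295783 [554.8041   4.2018] [29.216  27.6194] 9.335836410522461
grip 826 0.216332783702266 [568.9231 -74.1035] [19.6462 21.1523] 7.753914833068848
brass 300 0.15455259590237208 [554.9982   2.5482] [43.7375 44.4869] 23.42585563659668
```

```bash
cat > ang.py <<'E'
from h import *
c,p,P=cloud("wrist"); hsv=cv2.cvtColor(p,cv2.COLOR_RGB2HSV); z=P[:,:,2]; H,S,V=[hsv[...,i] for i in range(3)]
m=(H>17)&(H<40)&(S>90)&(V>150)&(abs(z-.1545)<.0035)
Q=np.array([atz(c,u,.1545)[:2] for u in np.argwhere(m)[:,::-1]])*1e3; Q=Q[np.hypot(*(Q-[555,2.5]).T)<33]
best=[]
for cx in np.arange(553,557.1,.5):
  for cy in np.arange(0.5,4.6,.5):
    for a in range(90):
        q=abs((Q-[cx,cy])@R.from_euler('z',a,degrees=True).as_matrix()[:2,:2]).max(1); best.append((np.clip(q-22,0,None).mean(),cx,cy,a))
best.sort(); print(len(Q),best[:6])
d=Q-[555,2.5]; r=np.hypot(*d.T); t=np.degrees(np.arctan2(d[:,1],d[:,0]))
print(np.histogram(t[r>26],bins=np.arange(-180,181,6)))
E
python3 ang.py
```

```text
317 [(np.float64(0.0056129233809793354), np.float64(555.0), np.float64(3.0), 23), (np.float64(0.006087999550974757), np.float64(555.0), np.float64(2.5), 23), (np.float64(0.00617828698485731), np.float64(555.0), np.float64(2.5), 24), (np.float64(0.010157465743092528), np.float64(554.5), np.float64(2.5), 23), (np.float64(0.010761955734367933), np.float64(554.5), np.float64(3.0), 23), (np.float64(0.010977230198563576), np.float64(555.0), np.float64(3.0), 22)]
(array([ 0,  0,  0,  0,  0,  0,  0,  0,  0,  0,  0,  0,  0,  0,  0,  0,  0,
        0,  0,  0,  0,  0,  0,  0,  0, 10, 21, 10,  1,  0,  0,  0,  0,  0,
        0,  0,  0,  0,  0,  2, 15, 27, 17,  2,  0,  0,  0,  0,  0,  0,  0,
        0,  0,  0,  3, 18, 26, 12,  0,  0]), array([-180, -174, -168, -162, -156, -150, -144, -138, -132, -126, -120,
       -114, -108, -102,  -96,  -90,  -84,  -78,  -72,  -66,  -60,  -54,
        -48,  -42,  -36,  -30,  -24,  -18,  -12,   -6,    0,    6,   12,
         18,   24,   30,   36,   42,   48,   54,   60,   66,   72,   78,
         84,   90,   96,  102,  108,  114,  120,  126,  132,  138,  144,
        150,  156,  162,  168,  174,  180]))
```

The screw has turned 366.2° since the start. If its zero lies along the press x axis, the press yaw gives an absolute check.

```bash
python3 - <<'E'
from h import *
c,p,P=cloud("wrist"); hsv=cv2.cvtColor(p,cv2.COLOR_RGB2HSV); z=P[:,:,2]
m=(hsv[...,0]>95)&(hsv[...,0]<130)&(hsv[...,1]>120)&(abs(z-.125)<.004)
m=cv2.morphologyEx(m.astype(np.uint8),cv2.MORPH_OPEN,np.ones((3,3)))>0
Q=np.array([atz(c,u,.125)[:2] for u in np.argwhere(m)[:,::-1]])*1e3
r=cv2.minAreaRect((Q*10).astype(np.float32)); print(m.sum(),np.array(r[0])/10,np.array(r[1])/10,r[2])
o=readout.get_obs(); print(o["time"],o["wrist_force"])
E
```

```text
8946 [554.95551758   2.90057373] [187.45184326  49.60629578] 76.17445373535156
24.25 [0.99853496 0.83808588 0.53170371]
```

The press yaw is -13.8°, so the screw now stands at 412.7° = 7.20 rad, which is exactly the stop. The crank is seated (boss top at 198 mm) and the gripper is clear, so I'm handing in.

```bash
python3 -c "
from workcell import bot; print(bot.job_done())"
```

```text
the job is handed in; nothing more can be done
None
```

The crank is seated upright in the screw and released, the screw is wound to its stop at about 7.20 rad with the press closed, the bystanders look undisturbed in the pictures, and the job was handed in at about 24 s.

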